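# Ready the tea dispenser for filling

### The arm

A 6-joint arm with a two-finger parallel gripper is mounted at the origin on the work surface. World frame = base frame: x ahead of the robot, y to its left, z up, the work surface at z = 0. Lengths are in m, angles in rad, forces in N, time in s.
With the tool pointing down it reaches from about 0.35 to 0.975 m from the base axis. Payload 17.4 kg.
Tool frame: the origin (TCP) lies between the finger pads, 19 mm behind the fingertips; this is the grasp point; x points along the fingers, y is the direction in which the jaws open and shut, and the axes are right-handed (so a half turn about x gives the same grasp; the last joint's range is limited). The gripper opens to 85 mm and grips with 20 to 120 N. Pads are 22 mm wide; open, the fingers measure 114 mm over their backs; the gripper's body (76 mm by 85 mm) begins 54 mm behind the grasp point. The pads swing forward as they close: fully open they stand 13 mm farther back than shut.
Start: joints at [1.19, 0.116, 1.442, -0, 1.584, -0.038], TCP at [0.227, 0.636, 0.25] pointing down, gripper open.
Joint ranges: [-2.83, 2.83], [-0.83, 2.19], [0.07, 2.5], [-1.14, 4.28], [0.01, 3], [-2.97, 2.97]. Speed limits (rad/s): [1.89, 1.89, 2.22, 3.14, 3.14, 3.14].

### API

Orientations are given as [roll, pitch, yaw] about the fixed x, y, z axes, in that order (R = Rz(yaw) Ry(pitch) Rx(roll)).
In Python, from workcell import status, vision, hand_in, look_for gives the robot as it stands.
- The arm moves only by the tool play_rows, never from a script. Its arguments are lists of equal length, an entry for each row: "delta_rot": the turn, a rotation vector about the tool's x, y, z in degrees, a list of three; "travel": the shift along the tool's x, y, z in cm, a list of three; "claw": the opening, from 0 (shut) to 1 (fully open). In form: {"delta_rot": [[ax, ay, az], ...], "travel": [[x, y, z], ...], "claw": [claw, ...]}. A call has 1 to 8 rows; each row shifts and turns the commanded pose from where the row before left it, along the tool's axes as they then stand; what a row does not reach is not made up. A row lasts 1/8 s, in which the tool goes at most 62.5 mm and 10.7 degrees, less where a joint would pass 70% of its speed; a pose out of reach is approached as far as the arm can. A call with a gripper value outside its range is refused whole. The fingers move at their own pace and stop on an object; the grip force is fixed at half the most. Time passes only in rows, so rows that do not move let the fingers close. It gives the time, the measured TCP pose, the force and the opening at its end, in the units of the state.
- status.observe(): the state, without advancing time (a new reading comes with each control period).
- vision.camera(name): name is "scene" or "top"; returns the picture (384x512x3 uint8, red, green, blue); there is no depth.
- vision.camera_info(name): a dict with "K" (3x3 intrinsics, pixels), "distortion" ([k1, k2, p1, p2, k3] as OpenCV has them; the pictures are not rectified), "rvec" (rotation vector, rad) and "tvec" (3), from world to camera coordinates, as OpenCV has them. Camera axes: x right, y down, z forward; pixel columns grow to the right and rows downward; lengths in m; the calibration is good to about 2 mm. A picture is of the moment at which its call begins. camera_info takes no time and is no camera call.
- hand_in(): hands the job in, once; it reports no verdict.
Trained networks look in the newest picture that a camera, given by its name, has taken for a name from the list of things; names that differ only in an ending like _2 or _b are one class to them, and where a whole thing is asked for, a point or a joint stands for the part that bears it (a point fixed in the world has none). Each returns a list of dicts, best first, with "p" (0 to 1); they miss things now and then, are a little off and sometimes report something else, mostly with a low value. They report only what shows in the picture. A call takes as long as a camera call.
- look_for(camera, query): "at" ([x, y, z] in m, in world coordinates, good to about 4 mm: the middle of the surface that is visible of it).
The state is a dict: "time_s": time; "joints": joint angles; "dq": joint speeds; "tau": joint torques, N m; "tcp_pos": TCP position; "ee_rot": TCP orientation; "wrist_force": force on the tool from outside, world axes, zero at the start; "wrist_torque": the same for the moment, N m; "opening": opening from 0.0 (shut) to 1.0 (fully open).
Only numpy, scipy, OpenCV 4.12 (cv2) and the standard library are available. Lean on these libraries where they do the work, as an engineer would, in place of code of your own. Each camera call takes 0.05 s, during which the arm holds its last target.

### The job

Get the tea dispenser on the windowsill ready for filling: first raise its stiff lid by the knob to about 50 degrees from shut and leave it standing there by itself. Then pull the spring-loaded portion slide out by its post until its pointer is level with the clip on the front deck, and keep it there: finish while still holding the slide at the clip, as it springs back when let go. Do not shift the other things on the sill.

Things in the scene. Friction and masses are not known exactly. Their poses are not given: they have to be found in the camera images.
- caddy: Tea dispenser, fixed to the sill: a white open bin 130 x 130 mm, 70 mm tall (walls 6 mm), with a flat deck 10 mm high running 135 mm out in front of it (130 mm wide). Origin: centre of the bin's underside, on the sill; x points to the back (the hinge), so the front face is at x = -65 mm and the slide pulls out along -x; y left, z up.
- lid (a joint): Opening angle of the pale wooden lid in rad: 0 shut, grows as the front edge rises, stop at 1.9. Stiff hinge (about 0.35 N m of friction): it stays where it is left. Starts shut or slightly ajar (0 to 0.2). Lid 134 x 134 x 8 mm, 0.14 to 0.26 kg, hinged along y at the bin's back top edge.
- lid_hinge (a point): Point on the hinge axis, mid-width of the bin: 65 mm behind the bin's centre, 70 mm above the sill; the hinge axis runs along the dispenser's y.
- lid_knob (a point): Centre of the lid's wooden ball knob (26 mm diameter, on a 12 mm stem): with the lid shut 112 mm in front of the hinge axis and 36 mm above it (28 mm above the lid's upper face); moves about the hinge with the lid. Pinched along the dispenser's y it can turn between the fingers, so the tool can stay upright.
- slide: Portion slide: flat metal bar 50 mm wide, top face 26 mm above the sill, with an upright round steel post (16 mm diameter, 52 mm tall) near its outer end. Origin: the post's foot, on the bar's top, 120 mm in front of the bin's centre when home; axes as the dispenser's. Pulls out along the dispenser's -x, up to 70 mm; a spring draws it home: 2.4 N at home plus 0.12 N per mm.
- slide_post (a point): Point on the post's axis at the height to grip, 60 mm above the sill (the post's top is at 78 mm).
- pointer (a point): End of the slide's pointer, a 4 mm thick steel finger sticking out to the left (+y) of the bar, 27 mm above the sill; 40 mm behind the post (towards the bin), moves with the slide.
- clip: The mark: a small dark steel block on the left of the front deck, 5 mm thick along the pull, 20 mm wide, 16 mm tall, fixed. Origin: centre of its underside, on the deck; axes as the dispenser's. It stands 28 to 56 mm further out than the pointer at home; the pointer is level with it when both have the same x in the dispenser's frame.
- jar: Bystander: turquoise ceramic jar with clamp lid, 96 mm diameter, 132 mm tall; origin at its base.
- timer: Bystander: stainless egg timer, 64 mm diameter, 63 mm tall; origin at its base.
- jam_jar: Bystander: empty glass jam jar, 68 mm diameter, 90 mm tall; origin at its base.
- dish: Bystander: small white porcelain dish, 90 mm diameter, 20 mm tall; origin at its base.
- dipper: Bystander: wooden honey dipper lying on the sill, 156 mm long along its x, 26 mm thick; origin under its middle.
- spoon: Bystander: spoon lying on the sill, 150 mm long along its x; origin under its middle.

How it is judged:
By the outcome, as a careful person would: the job done as asked, in the order asked, and still so for the second after the job is handed in, while the arm keeps its last pose, push and grip.
It also fails if it takes over 45 s, if anything falls off the work surface, if the arm or the gripper's body presses on something with over 40 N, if the wrist force passes 120 N, or if a joint passes its speed limit or range.

## Working session

There is one attempt and no reset: what is moved stays moved. The work goes in short steps, Python scripts to look and compute and a tool call to move; the robot and the scene stay as the last step left them, time stands still between calls to the robot, and variables do not carry over. Pictures are saved under pics/ and viewed, and the job is handed in when it is done.

Besides the shell and the picture viewer there is one more tool, called after "Request:" as name(argument=value, ...) on one line, values as JSON. play_rows: Moves the arm, as the interface text tells. Its arguments: {"type":"object","properties":{"delta_rot":{"type":"array"},"travel":{"type":"array"},"claw":{"type":"array"}},"required":["delta_rot","travel","claw"]}

```bash
mkdir -p pics; python3 - <<'E'
from workcell import status, vision, look_for
import cv2
print(status.observe())
for n in ("scene","top"):
    im=vision.camera(n); cv2.imwrite(f"pics/{n}0.png",im[:,:,::-1])
    i=vision.camera_info(n); print(n,i)
    for q in ("lid_knob","slide_post","pointer","clip","caddy","lid_hinge"):
        print(q,look_for(n,q)[:2])
E
```

```text
{'time_s': 0.0, 'joints': array([ 1.19021172e+00,  1.16489574e-01,  1.44225942e+00, -1.25349990e-06,
        1.58398627e+00, -3.77660150e-02]), 'dq': array([-0.00125095,  0.00024832,  0.0001855 ,  0.00063633,  0.00030577,
       -0.00029827]), 'tau': array([ 7.97260327e-05, -7.32011175e+01, -6.32474971e+01,  9.89500995e-05,
        6.36567434e-03, -8.29147166e-05]), 'tcp_pos': array([0.22682311, 0.63557568, 0.24926337]), 'ee_rot': array([-1.60746537,  1.56965372, -1.95028397]), 'wrist_force': array([-0.1138647 , -0.16731661,  0.54375832]), 'wrist_torque': array([-0.03851416,  0.00204887, -0.00930151]), 'opening': 1.0035775105285756}
scene {'K': array([[470.60376517,   0.        , 250.46778002],
       [  0.        , 470.60376517, 197.5091773 ],
       [  0.        ,   0.        ,   1.        ]]), 'distortion': array([-0.03927557,  0.        ,  0.        ,  0.        ,  0.        ]), 'rvec': array([ 1.13201019,  2.63085758, -0.70981396]), 'tvec': array([ 0.36901123, -0.35894355,  1.41834898])}
lid_knob [{'at': [0.6333, -0.1167, 0.0861], 'p': 0.96}]
slide_post [{'at': [0.3984, 0.0598, 
[... 277 characters left out ...]
     , 254.55441553],
       [  0.        , 493.69101348, 190.55360924],
       [  0.        ,   0.        ,   1.        ]]), 'distortion': array([-0.15858753,  0.        ,  0.        ,  0.        ,  0.        ]), 'rvec': array([ 2.18193288, -2.19636675,  0.07945732]), 'tvec': array([0.05286744, 0.57953813, 1.40146581])}
lid_knob [{'at': [0.6331, -0.1155, 0.0877], 'p': 0.86}, {'at': [0.4014, 0.0597, 0.0121], 'p': 0.47}]
slide_post [{'at': [0.5342, -0.1468, 0.0292], 'p': 0.96}, {'at': [0.6318, -0.1195, 0.0888], 'p': 0.48}]
pointer [{'at': [0.5365, -0.1461, 0.0247], 'p': 0.65}]
clip []
caddy [{'at': [0.5747, -0.1333, 0.0784], 'p': 0.63}]
lid_hinge [{'at': [0.5811, -0.1341, 0.0808], 'p': 0.58}]
```

View pics/scene0.png

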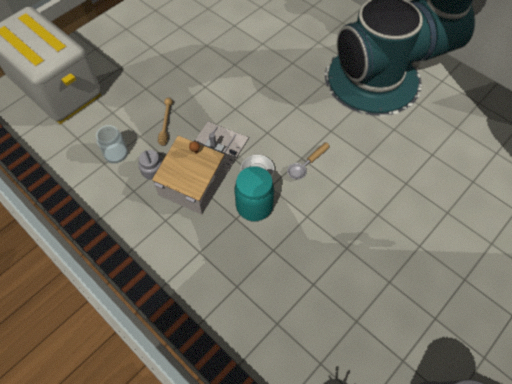

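View pics/top0.png

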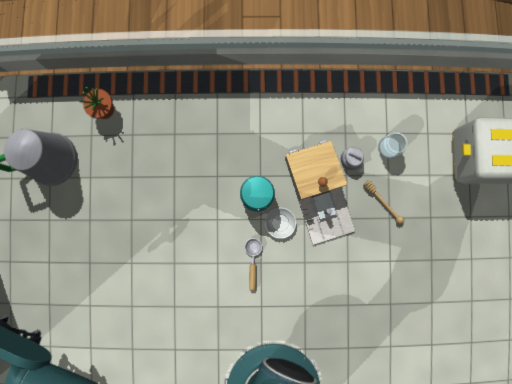

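```bash
python3 - <<'E'
import cv2
a=cv2.imread("pics/scene0.png")[90:220,130:290]; b=cv2.imread("pics/top0.png")[130:250,270:380]
cv2.imwrite("pics/sc1.png",cv2.resize(a,None,fx=4.6,fy=4.6,interpolation=cv2.INTER_CUBIC))
cv2.imwrite("pics/tc1.png",cv2.resize(b,None,fx=5,fy=5,interpolation=cv2.INTER_CUBIC))
E
```

```text
(no output)
```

View pics/sc1.png

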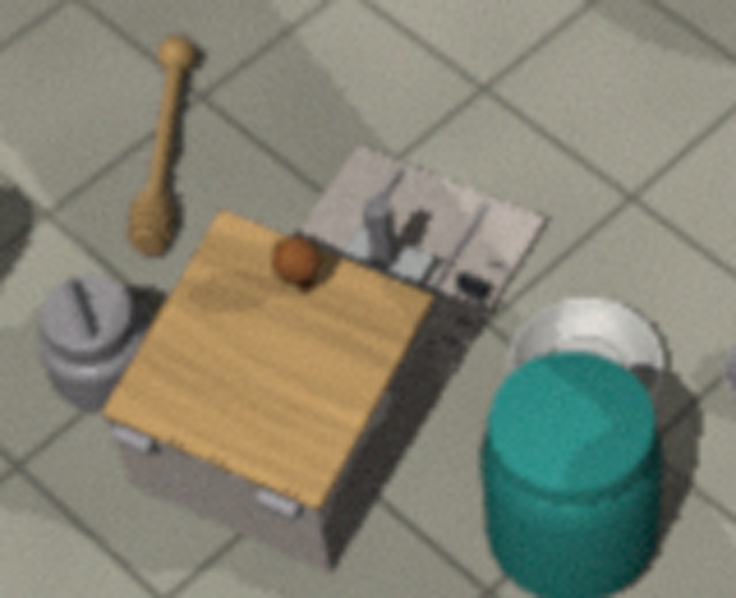

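View pics/tc1.png

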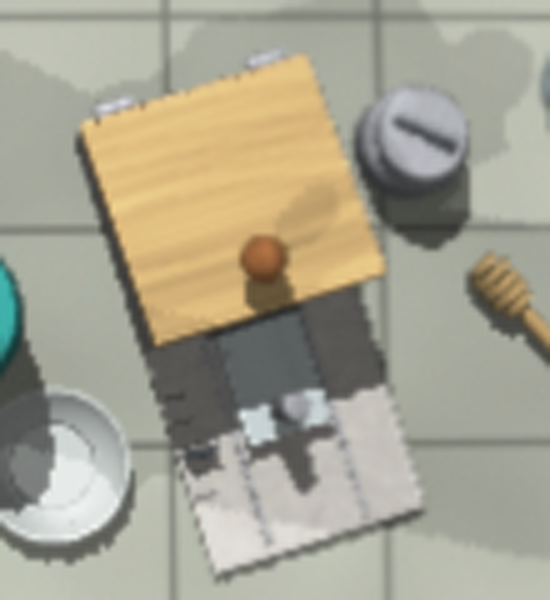

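```bash
cat > h.py <<'E'
import numpy as np, cv2
from scipy.optimize import least_squares
from workcell import vision
I={n:vision.camera_info(n) for n in ("scene","top")}
def proj(n,P):
    i=I[n]; return cv2.projectPoints(np.array(P,float).reshape(-1,1,3),i["rvec"],i["tvec"],i["K"],i["distortion"])[0].reshape(-1,2)
def world(c,P):
    x,y,yaw=c; P=np.array(P,float).reshape(-1,3); R=np.array([[np.cos(yaw),-np.sin(yaw),0],[np.sin(yaw),np.cos(yaw),0],[0,0,1]])
    return P@R.T+[x,y,0]
def lid(d,y,h,th): # d in front of hinge, h above at shut
    return [0.065-(d*np.cos(th)-h*np.sin(th)), y, 0.07+d*np.sin(th)+h*np.cos(th)]
E
cat > fit.py <<'E'
from h import *
T={'dl':(218,577),'dr':(422,508),'bl':(80,125),'br':(307,55),'fl':(157,347),'fr':(385,270),'k':(264,258),'p':(294,402),'c':(203,457)}
S={'fr':(222,212),'fl':(433,295),'br':(105,412),'bl':(320,508),'dr':(362,147),'dl':(548,215),'k':(296,259),'p':(377,203),'c':(475,281)}
def model(v):
    c=v[:3];th=v[3];a=v[6]
    m={'dl':[-.2,.065,.01],'dr':[-.2,-.065,.01],'bl':lid(-a,.067,.008,th),'br':lid(-a,-.067,.008,th),'fl':lid(.134-a,.067,.008,th),'fr':lid(.134-a,-.067,.008,th),'k':lid(.112,0,.036,th),'p':[-.12,0,.078],'c':[-.16+v[4]*-1+.0,v[5],.024]}
    m['c'][0]=-.08-v[4]
    return {k:world(c,x)[0] for k,x in m.items()}
def obs(d,f,o): return {k:(np.array(p)+.5)/f-.5+o for k,p in d.items()}
OT=obs(T,5,np.array([270,130]));OS=obs(S,4.6,np.array([130,90]))
def res(v):
    m=model(v);r=[]
    for n,O in(("top",OT),("scene",OS)):
        for k in O: r+=list(proj(n,m[k])[0]-O[k])
    return r+[ (v[6]-.001)/.001]
s=least_squares(res,[.62,-.13,.3,.05,.04,.05,.001],loss='soft_l1')
print(s.x,np.degrees(s.x[2:4]));r=np.array(s.fun[:-1]).reshape(-1,2)
for k,e in zip([n+k for n,O in(("T",OT),("S",OS)) for k in O],r):print(k,e.round(2))
m=model(s.x)
for k in m:print(k,m[k].round(4))
print(np.sqrt(np.diag(np.linalg.inv(s.jac.T@s.jac)))*.6)
E
python3 fit.py
```

```text
[ 0.63058721 -0.12002597  0.29998255  0.19972301  0.05090504  0.05207401
  0.00068534] [17.18773392 11.44328565]
Tdl [-0.81  0.5 ]
Tdr [0.69 0.52]
Tbl [-0.53  0.17]
Tbr [-0.45 -0.02]
Tfl [-0.44  0.3 ]
Tfr [0.5  0.85]
Tk [-0.27  0.67]
Tp [0.39 1.72]
Tc [-0.3   0.33]
Sfr [-0.67 -0.8 ]
Sfl [0.01 0.05]
Sbr [-1.03  0.78]
Sbl [-0.54  0.69]
Sdr [-0.93 -0.58]
Sdl [-0.39  0.65]
Sk [-0.17  0.54]
Sp [0.24 0.82]
Sc [-0.43  0.02]
dl [ 0.4203 -0.117   0.01  ]
dr [ 0.4587 -0.2412  0.01  ]
bl [ 0.675  -0.0361  0.0777]
br [ 0.7146 -0.1642  0.0777]
fl [ 0.5496 -0.075   0.1043]
fr [ 0.5892 -0.203   0.1043]
k [ 0.5946 -0.1311  0.1275]
p [ 0.5159 -0.1555  0.078 ]
c [ 0.4901 -0.109   0.024 ]
[0.00062415 0.00061778 0.00474194 0.01595567 0.0014933  0.00146612
 0.00055015]
```

```bash
cat >> h.py <<'E'
from scipy.spatial.transform import Rotation as Ro
from workcell import status
def tool():
    s=status.observe(); return s,np.array(s["tcp_pos"]),Ro.from_euler('xyz',s["ee_rot"])
def to(P,yawrot=None):
    s,p,R=tool(); print("t",s["time_s"],"pos",p.round(4),"F",s["wrist_force"].round(1),"open",round(s["opening"],3))
    print("travel cm",(R.inv().apply(np.array(P)-p)*100).round(2))
E
python3 - <<'E'
from h import *
s,p,R=tool(); print(R.as_matrix().round(3))
c=(.6306,-.1200,.3)
yd=world((0,0,.3),[0,1,0])[0]
for sg in(1,-1):
    x=np.array([0,0,-1.]);y=sg*yd;M=np.c_[x,y,np.cross(x,y)]
    print(sg,np.degrees((R.inv()*Ro.from_matrix(M)).as_rotvec()).round(2))
for a in (.2,.873): print(world(c,lid(.112,0,.036,a)))
for n in("scene","top"):
    from workcell import look_for
    vision.camera(n)
    for q in("jar","timer","dish","jam_jar"): 
        r=look_for(n,q)[:1]
        if r: w=np.array(r[0]["at"]); print(n,q,w, world((0,0,-.3),w-np.array([c[0],c[1],0]))[0].round(3))
E
```

```text
[[-0.     0.336  0.942]
 [-0.     0.942 -0.336]
 [-1.    -0.     0.   ]]
1 [-36.83  -0.     0.  ]
-1 [143.17   0.     0.  ]
[[ 0.59466467 -0.1311161   0.12753336]]
[[ 0.65030088 -0.1139058   0.17895222]]
scene jar [0.5875 0.0591 0.1223] [0.012 0.184 0.122]
scene timer [ 0.6805 -0.2259  0.0524] [ 0.016 -0.116  0.052]
scene dish [ 0.468  -0.0384  0.0173] [-0.131  0.126  0.017]
scene jam_jar [ 0.7091 -0.3306  0.0565] [ 0.013 -0.224  0.056]
top jar [0.5644 0.0436 0.1243] [-0.015  0.176  0.124]
top timer [ 0.6665 -0.223   0.0606] [ 0.004 -0.109  0.061]
top dish [ 0.4836 -0.0228  0.0111] [-0.112  0.136  0.011]
top jam_jar [ 0.7031 -0.3486  0.0528] [ 0.002 -0.24   0.053]
```

Request:
play_rows(delta_rot=[[-9.2,0,0],[-9.2,0,0],[-9.2,0,0],[-9.2,0,0],[0,0,0],[0,0,0],[0,0,0],[0,0,0]], travel=[[0,0,0],[0,0,0],[0,0,0],[0,0,0],[0,-4.2,0.62],[0,-4.2,0.62],[0,-4.2,0.62],[0,-4.2,0.62]], claw=[1,1,1,1,1,1,1,1])

```text
time_s: 2.2
tcp_pos: [0.3005, 0.4813, 0.2501]
ee_rot: [0.444, 1.571, 0.744]
wrist_force: [-0.6, 0.2, 0.2]
opening: 0.997
```

Request:
play_rows(delta_rot=[[0,0,0],[0,0,0],[0,0,0],[0,0,0],[0,0,0],[0,0,0],[0,0,0],[0,0,0]], travel=[[0,-4.2,0.62],[0,-4.2,0.62],[0,-4.2,0.62],[0,-4.2,0.62],[0,-4.2,0.62],[0,-4.2,0.62],[0,-4.2,0.62],[0,-4.2,0.62]], claw=[1,1,1,1,1,1,1,1])

```text
time_s: 3.2
tcp_pos: [0.4471, 0.1748, 0.2503]
ee_rot: [0.028, 1.57, 0.327]
wrist_force: [0.1, 0.3, -0.4]
opening: 1.001
```

Request:
play_rows(delta_rot=[[0,0,0],[0,0,0],[0,0,0],[0,0,0],[0,0,0],[0,0,0],[0,0,0],[0,0,0]], travel=[[0,-4.2,0.62],[0,-4.2,0.62],[0,-4.2,0.62],[0,-4.2,0.62],[0,-4.2,0.62],[0,-4.2,0.62],[0,-4.2,0.62],[0,0,0]], claw=[1,1,1,1,1,1,1,1])

```text
time_s: 4.2
tcp_pos: [0.5754, -0.0941, 0.2495]
ee_rot: [3.014, 1.57, -2.973]
wrist_force: [-0.5, 0.2, -0.7]
opening: 0.996
```

```bash
python3 - <<'E'
from h import *
s,p,R=tool();print(R.as_matrix().round(3),np.round(s["joints"],2))
to((.5947,-.1311,.1275))
for n in("scene","top"):
    im=vision.camera(n);cv2.imwrite(f"pics/{n}2.png",im[:,:,::-1])
a=cv2.imread("pics/scene2.png")[70:220,110:290]; b=cv2.imread("pics/top2.png")[120:260,240:390]
cv2.imwrite("pics/c2.png",np.hstack([cv2.resize(a,(400,333),interpolation=2),cv2.resize(b,(357,333),interpolation=2)]))
E
```

```text
[[-0.001 -0.293  0.956]
 [-0.     0.956  0.293]
 [-1.     0.    -0.001]] [-0.21 -0.08  1.64 -0.    1.58 -2.07]
t 4.2 pos [ 0.5754 -0.0941  0.2495] F [-0.5  0.2 -0.7] open 0.996
travel cm [12.19 -4.1   0.77]
```

View pics/c2.png

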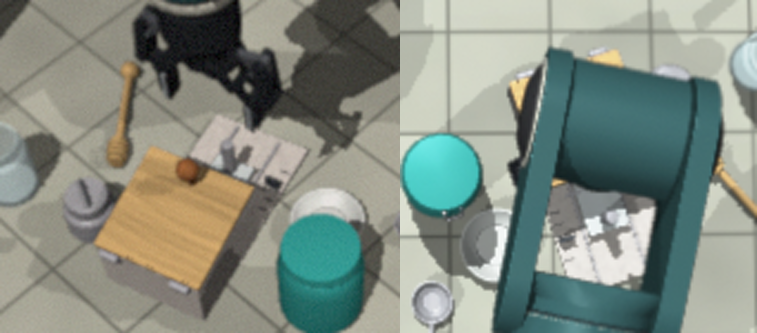

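Request:
play_rows(delta_rot=[[0,0,0],[0,0,0],[0,0,0],[0,0,0],[0,0,0],[0,0,0],[0,0,0],[0,0,0]], travel=[[0,-2.05,0.38],[0,-2.05,0.38],[2.5,0,0],[2.5,0,0],[2.5,0,0],[1.0,0,0],[0,0,0],[0,0,0]], claw=[1,1,1,1,1,1,1,1])

```text
time_s: 5.3
tcp_pos: [0.5947, -0.1291, 0.1662]
ee_rot: [-0.556, 1.569, -0.256]
wrist_force: [-0.3, -0.1, 0.5]
opening: 1.0
```

```bash
python3 - <<'E'
from h import *
to((.5947,-.1311,.1255))
im=vision.camera("scene");cv2.imwrite(f"pics/scene3.png",im[:,:,::-1])
a=cv2.imread("pics/scene3.png")[70:220,110:290]
print(proj("scene",[.5947,-.1311,.1275]), proj("scene",tool()[1]))
cv2.imwrite("pics/c3.png",cv2.resize(a,None,fx=4,fy=4,interpolation=2))
E
```

```text
t 5.3 pos [ 0.5947 -0.1291  0.1662] F [-0.3 -0.1  0.5] open 1.0
travel cm [ 4.07 -0.19 -0.06]
[[193.7757795  146.47970218]] [[192.43522432 137.25733062]]
```

View pics/c3.png

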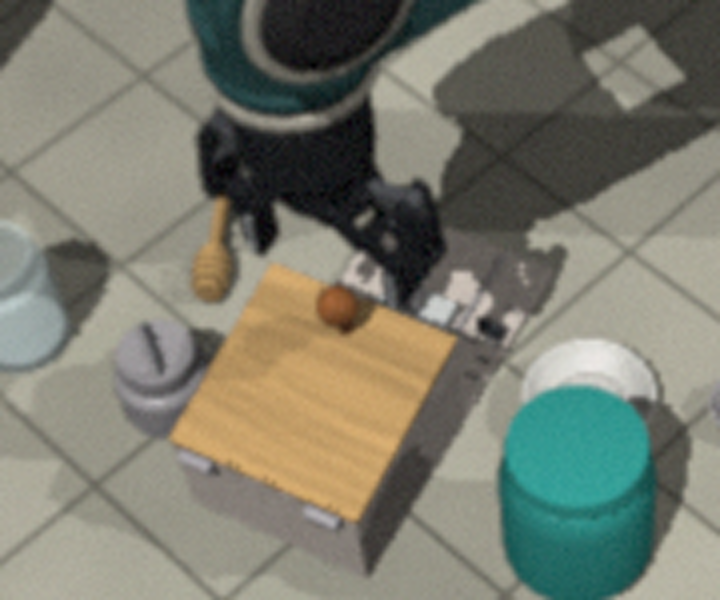

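The knob sits at about (194,146) in the full picture, matching the model, with the jaws straddling it above. Next I go down and grip.

Request:
play_rows(delta_rot=[[0,0,0],[0,0,0],[0,0,0],[0,0,0],[0,0,0],[0,0,0],[0,0,0],[0,0,0]], travel=[[2,-0.2,0],[2.1,0,0],[0,0,0],[0,0,0],[0,0,0],[0,0,0],[0,0,0],[0,0,0]], claw=[1,1,1,0.3,0,0,0,0])

```text
time_s: 6.35
tcp_pos: [0.595, -0.1312, 0.1245]
ee_rot: [-1.153, 1.57, -0.853]
wrist_force: [-1.1, -4.6, 3.6]
opening: 0.27
```

```bash
python3 - <<'E'
from h import *
to((.5947,-.1311,.1255))
im=vision.camera("scene");cv2.imwrite(f"pics/scene4.png",im[:,:,::-1])
a=cv2.imread("pics/scene4.png")[70:220,110:290]
cv2.imwrite("pics/c4.png",cv2.resize(a,None,fx=4,fy=4,interpolation=2))
c=(.6306,-.12,.3)
p0=world(c,lid(.112,0,.036,.2))[0]
for a in np.radians(np.arange(11.44,53,3.5)):
    q=world((0,0,-.3),world(c,lid(.112,0,.036,a))[0]-p0)[0]*100
    print(round(np.degrees(a),1),"x",(-q[2]).round(2),"z",q[0].round(2))
E
```

```text
t 6.35 pos [ 0.595  -0.1312  0.1245] F [-1.1 -4.6  3.6] open 0.27
travel cm [-0.1   0.02 -0.02]
11.4 x 0.0 z -0.0
14.9 x -0.61 z 0.37
18.4 x -1.2 z 0.78
21.9 x -1.77 z 1.22
25.4 x -2.31 z 1.69
28.9 x -2.82 z 2.2
32.4 x -3.29 z 2.74
35.9 x -3.74 z 3.31
39.4 x -4.14 z 3.9
42.9 x -4.51 z 4.51
46.4 x -4.84 z 5.15
49.9 x -5.14 z 5.81
```

View pics/c4.png

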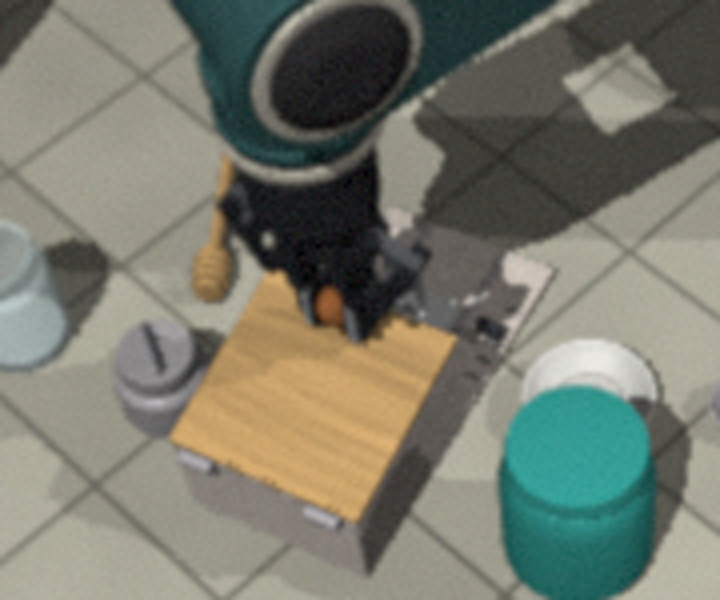

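The jaws are closed on the knob, opening 0.27 (about 23 mm). Next I follow the arc.

Request:
play_rows(delta_rot=[[0,0,0],[0,0,0],[0,0,0],[0,0,0],[0,0,0],[0,0,0],[0,0,0],[0,0,0]], travel=[[-0.31,0,0.18],[-0.3,0,0.19],[-0.3,0,0.2],[-0.29,0,0.21],[-0.29,0,0.22],[-0.28,0,0.22],[-0.27,0,0.23],[-0.27,0,0.24]], claw=[0,0,0,0,0,0,0,0])

```text
time_s: 7.4
tcp_pos: [0.6111, -0.1261, 0.1456]
ee_rot: [-3.061, 1.57, -2.763]
wrist_force: [17.4, -5.5, -20.0]
opening: 0.267
```

```bash
python3 - <<'E'
from h import *
to((.5947,-.1311,.1255))
im=vision.camera("scene");cv2.imwrite(f"pics/scene5.png",im[:,:,::-1])
a=cv2.imread("pics/scene5.png")[70:220,110:290]
cv2.imwrite("pics/c5.png",cv2.resize(a,None,fx=4,fy=4,interpolation=2))
E
```

```text
t 7.4 pos [ 0.6111 -0.1261  0.1456] F [ 17.4  -5.5 -20. ] open 0.267
travel cm [ 2.01  0.01 -1.71]
```

View pics/c5.png

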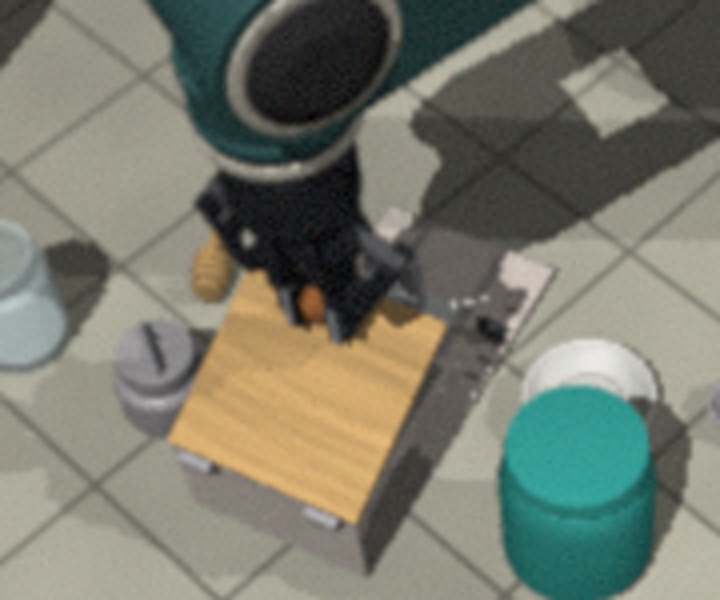

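Request:
play_rows(delta_rot=[[0,0,0],[0,0,0],[0,0,0],[0,0,0],[0,0,0],[0,0,0]], travel=[[-0.14,0,0.32],[-0.22,0,0.28],[-0.24,0,0.27],[-0.24,0,0.28],[-0.22,0,0.28],[-0.21,0,0.28]], claw=[0,0,0,0,0,0])

```text
time_s: 8.2
tcp_pos: [0.6272, -0.1212, 0.1578]
ee_rot: [2.99, 1.569, -2.994]
wrist_force: [6.0, -8.4, -14.6]
opening: 0.266
```

```bash
cat > arc.py <<'E'
from h import *
s,p,R=tool(); c=(.6306,-.12,.3)
q=world((0,0,-.3),p-np.array([c[0],c[1],0]))[0]
d=.065-q[0];h=q[2]-.07
print(p.round(4),"local",q.round(4),"r",np.hypot(d,h).round(4),"lid deg",(np.degrees(np.arctan2(h,d))-17.82).round(2),"F local",world((0,0,-.3),s["wrist_force"])[0].round(1))
E
python3 arc.py
```

```text
[ 0.6272 -0.1212  0.1578] local [-3.600e-03 -1.000e-04  1.578e-01] r 0.1114 lid deg 34.18 F local [  3.3  -9.8 -14.6]
```

Request:
play_rows(delta_rot=[[0,0,0],[0,0,0],[0,0,0],[0,0,0],[0,0,0],[0,0,0]], travel=[[-0.2,0,0.34],[-0.22,0,0.34],[-0.22,0,0.36],[-0.2,0,0.36],[-0.16,0,0.36],[0,0,0]], claw=[0,0,0,0,0,0])

```text
time_s: 8.95
tcp_pos: [0.6445, -0.1152, 0.169]
ee_rot: [1.343, 1.57, 1.642]
wrist_force: [4.1, 0.4, -3.0]
opening: 0.004
```

```bash
python3 arc.py; python3 - <<'E'
from h import *
im=vision.camera("scene");cv2.imwrite(f"pics/scene6.png",im[:,:,::-1])
a=cv2.imread("pics/scene6.png")[70:220,110:290]
cv2.imwrite("pics/c6.png",cv2.resize(a,None,fx=4,fy=4,interpolation=2))
c=(.6306,-.12,.3)
for d in (44,47,50,53,56):
    th=np.radians(d)
    P=[world(c,lid(*k,th))[0] for k in((.1333,.067,.008),(.1333,-.067,.008),(.112,0,.036))]
    print(d,((proj("scene",P)-[110,70]+.5)*4-.5).round(0).tolist())
E
```

```text
[ 0.6445 -0.1152  0.169 ] local [0.0147 0.0004 0.169 ] r 0.111 lid deg 45.25 F local [ 4.  -0.8 -3. ]
44 [[418.0, 322.0], [221.0, 242.0], [286.0, 320.0]]
47 [[413.0, 324.0], [215.0, 244.0], [281.0, 324.0]]
50 [[408.0, 327.0], [209.0, 246.0], [275.0, 329.0]]
53 [[402.0, 330.0], [202.0, 249.0], [270.0, 334.0]]
56 [[397.0, 334.0], [196.0, 252.0], [264.0, 340.0]]
```

View pics/c6.png

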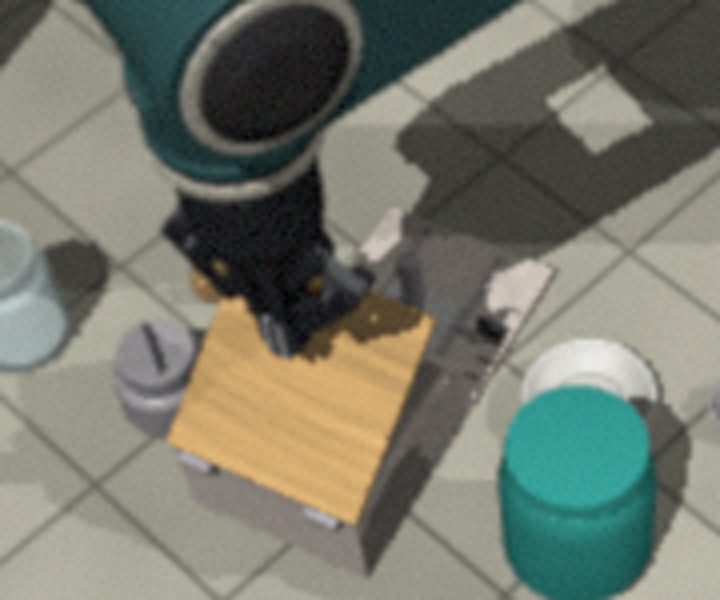

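```bash
python3 - <<'E'
from h import *
c=(.6306,-.12,.3)
for d in (8,11.4,15,20,24,26,28,30,32,34,36,38,40):
    th=np.radians(d)
    P=[world(c,lid(*k,th))[0] for k in((.1333,.067,.008),(.1333,-.067,.008),(.112,0,.036))]
    print(d,((proj("scene",P)-[110,70]+.5)*4-.5).round(0).tolist(),P[2].round(4))
print((proj("scene",tool()[1])-[110,70]+.5)*4-.5)
a=cv2.imread("pics/scene6.png")[125:155,155:225];b=cv2.imread("pics/scene5.png")[125:165,155:225]
cv2.imwrite("pics/c7.png",np.vstack([cv2.resize(x,None,fx=8,fy=8,interpolation=2) for x in(a,b)]))
E
```

```text
8 [[459.0, 342.0], [274.0, 267.0], [341.0, 309.0]] [ 0.5915 -0.1321  0.1212]
11.4 [[457.0, 337.0], [270.0, 261.0], [337.0, 307.0]] [ 0.5946 -0.1311  0.1274]
15 [[454.0, 332.0], [266.0, 256.0], [332.0, 306.0]] [ 0.5982 -0.13    0.1338]
20 [[449.0, 327.0], [260.0, 250.0], [326.0, 305.0]] [ 0.6039 -0.1283  0.1421]
24 [[445.0, 323.0], [255.0, 246.0], [320.0, 305.0]] [ 0.6089 -0.1267  0.1484]
26 [[443.0, 322.0], [252.0, 245.0], [317.0, 305.0]] [ 0.6116 -0.1259  0.1515]
28 [[441.0, 321.0], [249.0, 244.0], [314.0, 306.0]] [ 0.6144 -0.125   0.1544]
30 [[438.0, 320.0], [246.0, 243.0], [311.0, 307.0]] [ 0.6172 -0.1241  0.1572]
32 [[436.0, 320.0], [243.0, 242.0], [307.0, 308.0]] [ 0.6202 -0.1232  0.1599]
34 [[433.0, 320.0], [239.0, 241.0], [304.0, 309.0]] [ 0.6232 -0.1223  0.1625]
36 [[430.0, 320.0], [236.0, 241.0], [301.0, 311.0]] [ 0.6263 -0.1213  0.165 ]
38 [[427.0, 320.0], [232.0, 241.0], [297.0, 313.0]] [ 0.6296 -0.1203  0.1673]
40 [[424.0, 320.0], [229.0, 241.0], [294.0, 315.0]] [ 0.6328 -0.1193  0.1696]
[[283.72339444 331.27010562]]
```

View pics/c7.png

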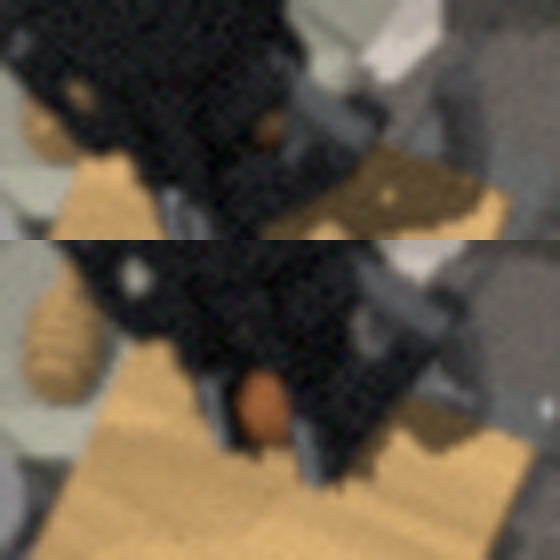

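Request:
play_rows(delta_rot=[[0,0,0],[0,0,0],[0,0,0],[0,0,0],[0,0,0],[0,0,0]], travel=[[-1.5,0,0],[-2,0,0],[-2,0,0],[-2,0,-2],[0,0,-4],[0,0,-4]], claw=[0,0,0.3,1,1,1])

```text
time_s: 9.75
tcp_pos: [0.5477, -0.1453, 0.2463]
ee_rot: [-0.637, 1.569, -0.338]
wrist_force: [0.9, 0.3, -0.5]
opening: 0.847
```

```bash
python3 arc.py; python3 - <<'E'
from h import *
im=vision.camera("scene");cv2.imwrite(f"pics/scene8.png",im[:,:,::-1])
a=cv2.imread("pics/scene8.png")[70:220,110:290]
cv2.imwrite("pics/c8.png",cv2.resize(a,None,fx=4,fy=4,interpolation=2))
E
```

```text
[ 0.5477 -0.1453  0.2463] local [-0.0867  0.0003  0.2463] r 0.2326 lid deg 31.47 F local [ 1.   0.  -0.5]
```

View pics/c8.png

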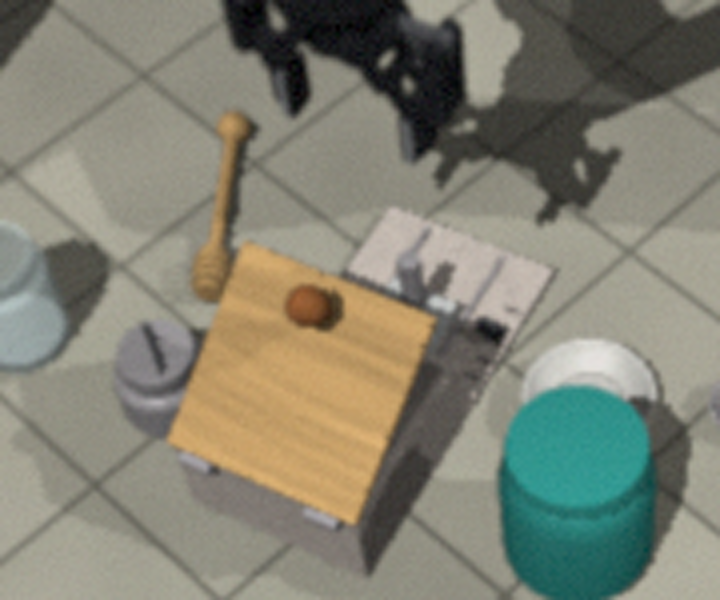

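Request:
play_rows(delta_rot=[[0,0,0],[0,0,0],[0,0,0],[0,0,0],[0,0,0],[0,0,0]], travel=[[0,0,3.7],[0,0,3.7],[2.5,0,0],[2.5,0,0],[1.8,0,0],[0,0,0]], claw=[1,1,1,1,1,1])

```text
time_s: 10.55
tcp_pos: [0.619, -0.1233, 0.1763]
ee_rot: [2.601, 1.569, 2.9]
wrist_force: [0.5, 0.3, -0.3]
opening: 1.002
```

```bash
python3 - <<'E'
from h import *
to((.6187,-.1237,.158))
s,p,R=tool();print(R.as_matrix().round(3))
E
```

```text
t 10.55 pos [ 0.619  -0.1233  0.1763] F [ 0.5  0.3 -0.3] open 1.002
travel cm [ 1.83 -0.04 -0.04]
[[-0.001 -0.295  0.956]
 [ 0.     0.956  0.295]
 [-1.     0.001 -0.001]]
```

Request:
play_rows(delta_rot=[[0,0,0],[0,0,0],[0,0,0],[0,0,0],[0,0,0],[0,0,0],[0,0,0]], travel=[[1.8,0,0],[0,0,0],[0,0,0],[0,0,0],[0,0,0],[0,0,0],[0,0,0]], claw=[1,0.6,0,0,0,0,0])

```text
time_s: 11.42
tcp_pos: [0.6194, -0.1237, 0.1595]
ee_rot: [-1.023, 1.57, -0.724]
wrist_force: [-1.6, -3.6, 6.2]
opening: 0.268
```

```bash
python3 arc.py; python3 - <<'E'
from h import *
im=vision.camera("scene");cv2.imwrite(f"pics/scene9.png",im[:,:,::-1])
a=cv2.imread("pics/scene9.png")[120:170,150:240]
cv2.imwrite("pics/c9.png",cv2.resize(a,None,fx=8,fy=8,interpolation=2))
E
```

```text
[ 0.6194 -0.1237  0.1595] local [-0.0117 -0.0002  0.1595] r 0.1179 lid deg 31.58 F local [-2.6 -3.   6.2]
```

View pics/c9.png

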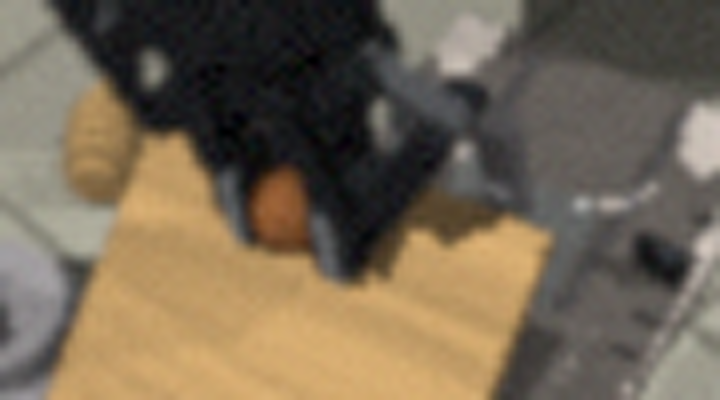

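Request:
play_rows(delta_rot=[[0,0,0],[0,0,0],[0,0,0]], travel=[[-0.23,0,0.28],[-0.23,0,0.29],[0,0,0]], claw=[0,0,0])

```text
time_s: 11.85
tcp_pos: [0.6245, -0.1221, 0.1637]
ee_rot: [-2.573, 1.57, -2.274]
wrist_force: [-6.1, -5.3, 5.3]
opening: 0.268
```

```bash
python3 arc.py
```

```text
[ 0.6245 -0.1221  0.1637] local [-0.0065 -0.0002  0.1637] r 0.1179 lid deg 34.86 F local [-7.4 -3.3  5.3]
```

Request:
play_rows(delta_rot=[[0,0,0],[0,0,0],[0,0,0]], travel=[[-0.24,0,0.26],[-0.22,0,0.29],[0,0,0]], claw=[0,0,0])

```text
time_s: 12.22
tcp_pos: [0.6297, -0.1205, 0.1677]
ee_rot: [-2.822, 1.569, -2.523]
wrist_force: [-1.8, -5.7, 0.8]
opening: 0.273
```

```bash
python3 arc.py
```

```text
[ 0.6297 -0.1205  0.1677] local [-0.001  -0.0002  0.1677] r 0.1179 lid deg 38.15 F local [-3.4 -4.9  0.8]
```

Request:
play_rows(delta_rot=[[0,0,0],[0,0,0],[0,0,0],[0,0,0],[0,0,0]], travel=[[-0.2,-0.02,0.3],[-0.19,0,0.3],[-0.19,0,0.31],[-0.18,0,0.31],[0,0,0]], claw=[0,0,0,0,0])

```text
time_s: 12.85
tcp_pos: [0.6415, -0.1167, 0.1741]
ee_rot: [2.836, 1.569, 3.136]
wrist_force: [2.6, -6.2, -9.3]
opening: 0.268
```

```bash
python3 arc.py; python3 - <<'E'
from h import *
im=vision.camera("scene");cv2.imwrite(f"pics/scene10.png",im[:,:,::-1])
a=cv2.imread("pics/scene10.png")[70:220,110:290]
cv2.imwrite("pics/c10.png",cv2.resize(a,None,fx=4,fy=4,interpolation=2))
E
```

```text
[ 0.6415 -0.1167  0.1741] local [ 1.140e-02 -1.000e-04  1.741e-01] r 0.1171 lid deg 44.94 F local [ 0.6 -6.6 -9.3]
```

View pics/c10.png

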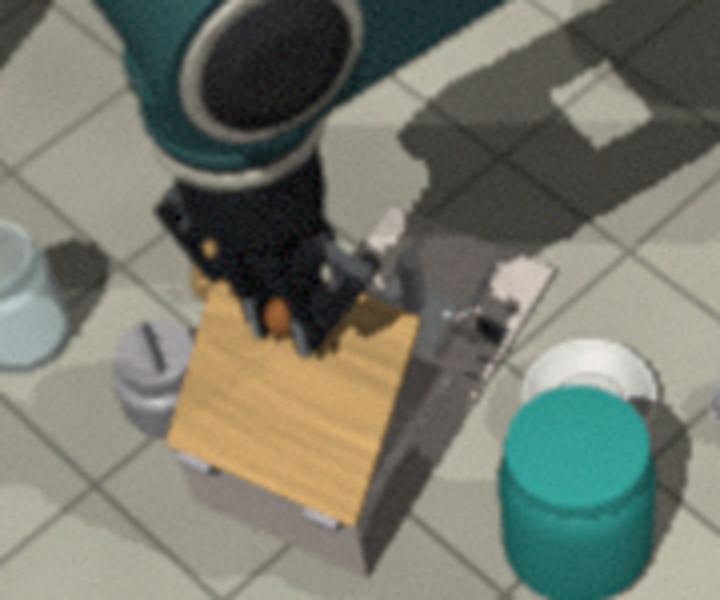

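The grip is holding. The lid corner at (420,315) in the crop and the TCP both put the lid at about 44°, so I go on by about 6°.

Request:
play_rows(delta_rot=[[0,0,0],[0,0,0],[0,0,0],[0,0,0],[0,0,0]], travel=[[-0.12,-0.02,0.33],[-0.16,0,0.32],[-0.15,0,0.33],[-0.07,0,0.16],[0,0,0]], claw=[0,0,0,0,0])

```text
time_s: 13.52
tcp_pos: [0.6524, -0.1135, 0.1817]
ee_rot: [-2.555, 1.57, -2.255]
wrist_force: [-7.2, -2.6, 10.6]
opening: 0.267
```

```bash
python3 arc.py; python3 - <<'E'
from h import *
im=vision.camera("scene");cv2.imwrite(f"pics/scene11.png",im[:,:,::-1])
a=cv2.imread("pics/scene11.png")[70:220,110:290]
cv2.imwrite("pics/c11.png",cv2.resize(a,None,fx=4,fy=4,interpolation=2))
E
```

```text
[ 0.6524 -0.1135  0.1817] local [ 0.0228 -0.0002  0.1817] r 0.1194 lid deg 51.48 F local [-7.7 -0.4 10.6]
```

View pics/c11.png

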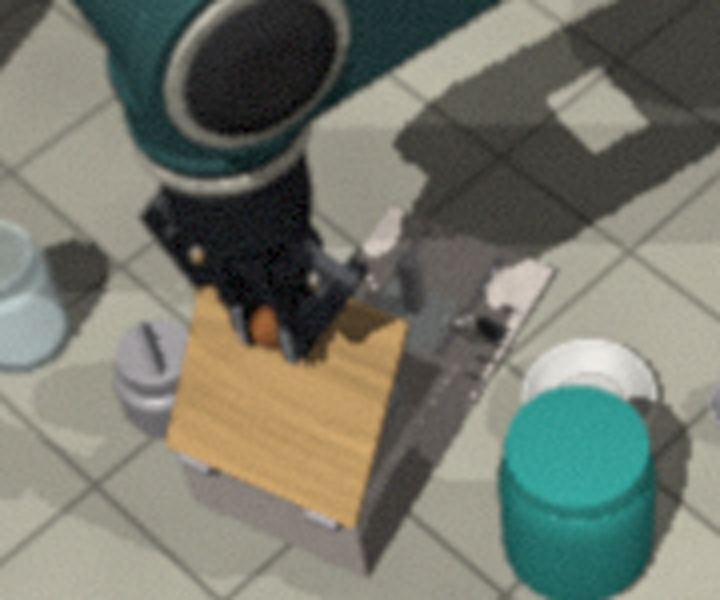

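Request:
play_rows(delta_rot=[[0,0,0],[0,0,0],[0,0,0],[0,0,0],[0,0,0],[0,0,0],[0,0,0],[0,0,0]], travel=[[0,0,0],[0,0,0],[0,0,0],[-1.5,0,0],[-3,0,0],[-3,0,-3],[0,0,-5],[0,0,-5]], claw=[0.5,1,1,1,1,1,1,1])

```text
time_s: 14.58
tcp_pos: [0.5273, -0.152, 0.257]
ee_rot: [-0.657, 1.569, -0.357]
wrist_force: [-0.2, -0.1, 0.3]
opening: 1.003
```

```bash
python3 - <<'E'
from h import *
to(world((.6306,-.12,.3),[-.12,0,.06])[0])
im=vision.camera("scene");cv2.imwrite(f"pics/scene12.png",im[:,:,::-1])
a=cv2.imread("pics/scene12.png")[70:220,110:290]
cv2.imwrite("pics/c12.png",cv2.resize(a,None,fx=4,fy=4,interpolation=2))
# overlay on first pics
c=(.6306,-.12,.3)
def L(img,n,P,f,o,col):
    q=((proj(n,world(c,P))-o+.5)*f-.5)
    cv2.polylines(img,[np.round(q*8).astype(int).reshape(-1,1,2)],False,col,1,cv2.LINE_AA,3)
out=[]
for n,(u0,u1,v0,v1) in {"top":(300,360,180,250),"scene":(190,260,115,165)}.items():
    f=8 if n=="top" else 8
    img=cv2.resize(cv2.imread(f"pics/{n}0.png")[v0:v1,u0:u1],None,fx=f,fy=f,interpolation=2)
    o=np.array([u0,v0])
    raw=img.copy()
    t=np.linspace(0,2*np.pi,40)
    L(img,n,np.c_[-.12+.008*np.cos(t),.008*np.sin(t),t*0+.078],f,o,(0,0,255))
    L(img,n,np.c_[-.12+.008*np.cos(t),.008*np.sin(t),t*0+.026],f,o,(0,255,255))
    L(img,n,[[-.2,-.065,.01],[-.2,.065,.01],[-.065,.065,.01]],f,o,(0,255,0))
    L(img,n,[[-.08,.025,.027],[-.08,.05,.027]],f,o,(255,0,0))
    for z in(.01,.026):L(img,n,[[-.131+.0025,.062,z],[-.131+.0025,.042,z],[-.131-.0025,.042,z],[-.131-.0025,.062,z],[-.131+.0025,.062,z]],f,o,(255,0,255))
    cv2.imwrite(f"pics/ov_{n}.png",img);cv2.imwrite(f"pics/raw_{n}.png",raw)
E
```

```text
t 14.575 pos [ 0.5273 -0.152   0.257 ] F [-0.2 -0.1  0.3] open 1.003
travel cm [19.7   0.02 -1.21]
```

View pics/c12.png

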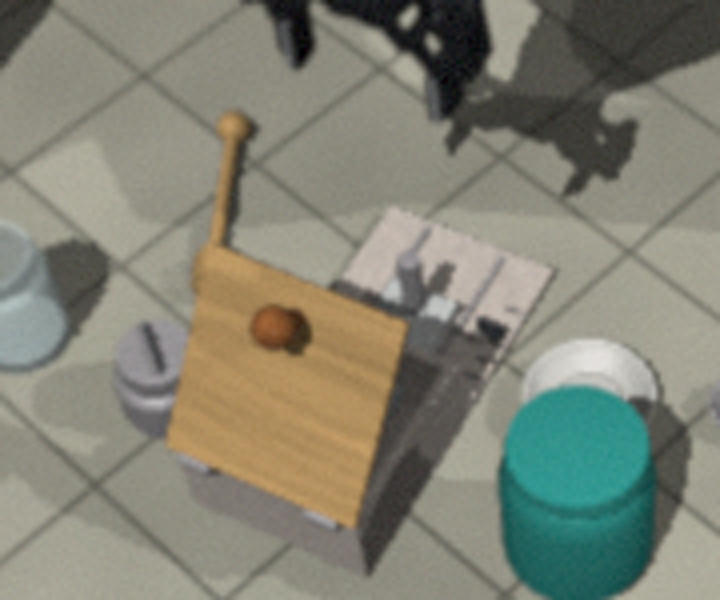

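View pics/ov_top.png

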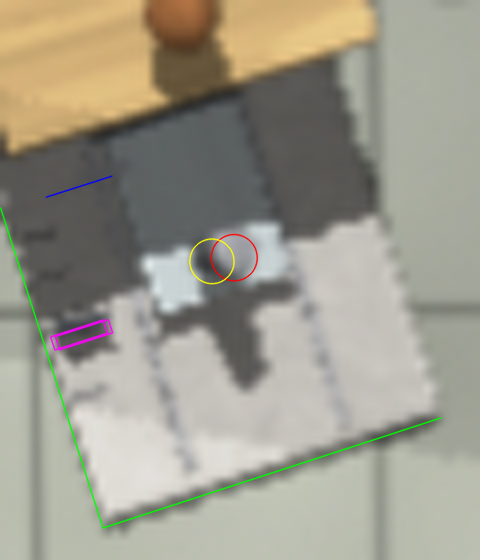

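View pics/raw_top.png

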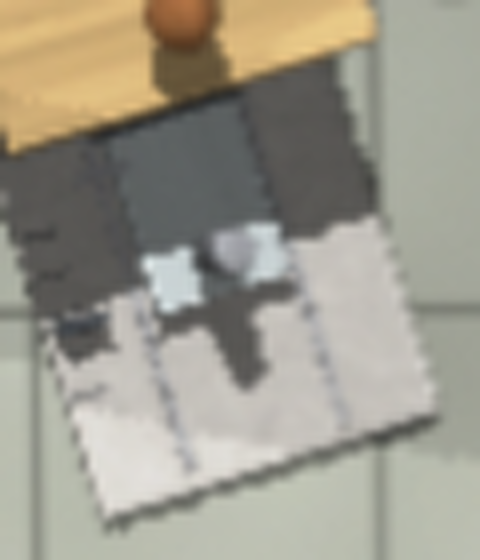

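View pics/ov_scene.png

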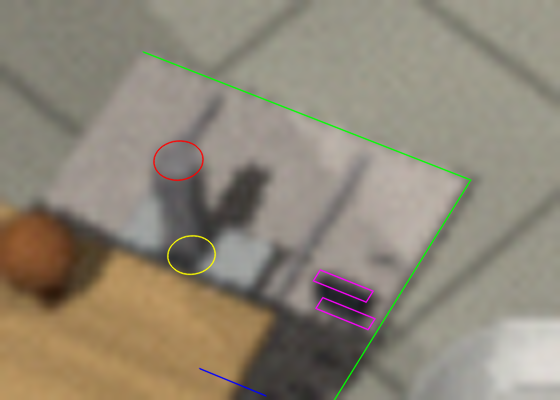

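View pics/raw_scene.png

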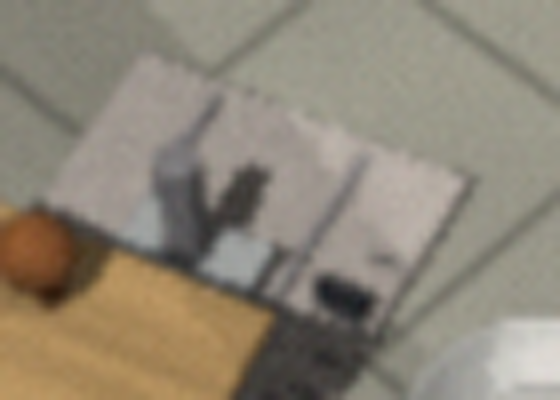

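Lid stands unaided at about 50° (corners (405,322) and (207,250), knob (277,327) in the crop). The clip measures about 51 mm out from the pointer's home position. Next is the post.

Request:
play_rows(delta_rot=[[0,0,0],[0,0,0],[0,0,0],[0,0,0],[0,0,0],[0,0,0],[0,0,0],[0,0,0]], travel=[[3,0,-1.1],[4,0,0],[4,0,0],[3,0,0],[2,0,0],[0,0,0],[0,0,0],[0,0,0]], claw=[1,1,1,1,1,1,1,1])

```text
time_s: 15.62
tcp_pos: [0.5185, -0.1552, 0.0969]
ee_rot: [-0.655, 1.569, -0.356]
wrist_force: [0.3, -0.1, 0.2]
opening: 0.999
```

```bash
python3 - <<'E'
from h import *
to(world((.6306,-.12,.3),[-.119,0,.06])[0])
im=vision.camera("scene");cv2.imwrite(f"pics/scene13.png",im[:,:,::-1])
a=cv2.imread("pics/scene13.png")[70:220,110:290]
cv2.imwrite("pics/c13.png",cv2.resize(a,None,fx=4,fy=4,interpolation=2))
E
```

```text
t 15.625 pos [ 0.5185 -0.1552  0.0969] F [ 0.3 -0.1  0.2] open 0.999
travel cm [ 3.69  0.05 -0.16]
```

View pics/c13.png

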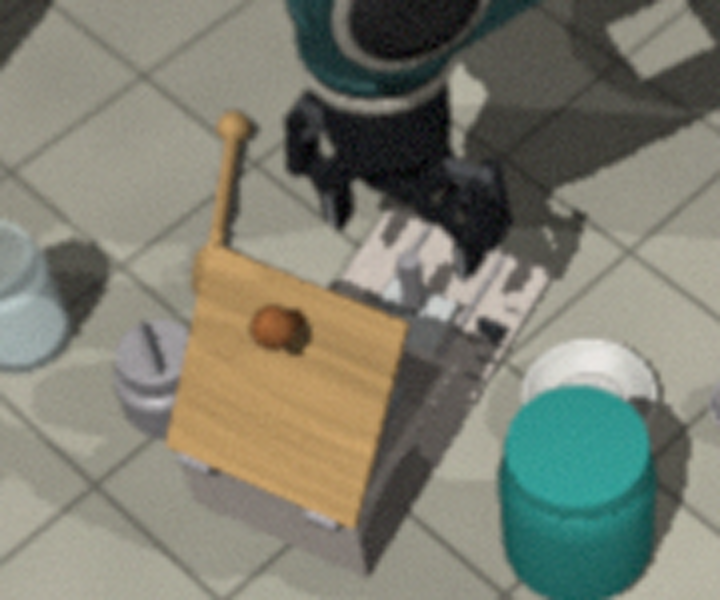

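Request:
play_rows(delta_rot=[[0,0,0],[0,0,0],[0,0,0],[0,0,0],[0,0,0],[0,0,0],[0,0,0],[0,0,0]], travel=[[2,0.05,-0.2],[1.7,0,0],[0,0,0],[0,0,0],[0,0,0],[0,0,0],[0,0,0],[0,0,0]], claw=[1,1,1,0.4,0,0,0,0])

```text
time_s: 16.68
tcp_pos: [0.5161, -0.1554, 0.059]
ee_rot: [-1.112, 1.57, -0.813]
wrist_force: [1.0, -3.7, 3.3]
opening: 0.171
```

```bash
python3 - <<'E'
from h import *
to(world((.6306,-.12,.3),[-.12,0,.06])[0])
im=vision.camera("scene");cv2.imwrite(f"pics/scene14.png",im[:,:,::-1])
a=cv2.imread("pics/scene14.png")[70:220,110:290]
cv2.imwrite("pics/c14.png",cv2.resize(a,None,fx=4,fy=4,interpolation=2))
E
```

```text
t 16.675 pos [ 0.5161 -0.1554  0.059 ] F [ 1.  -3.7  3.3] open 0.171
travel cm [-0.1   0.   -0.01]
```

View pics/c14.png

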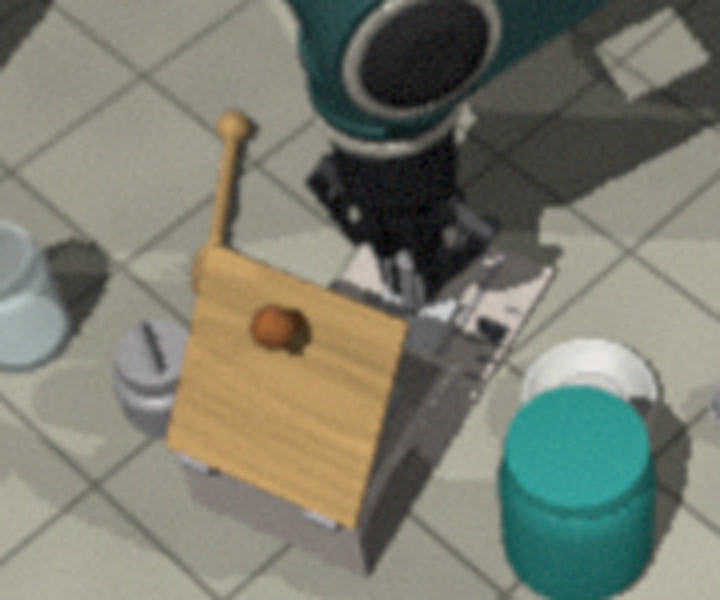

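Request:
play_rows(delta_rot=[[0,0,0],[0,0,0],[0,0,0],[0,0,0],[0,0,0],[0,0,0],[0,0,0],[0,0,0]], travel=[[0,0,-0.4],[0,0,-0.7],[0,0,-0.8],[0,0,-0.8],[0,0,-0.8],[0,0,-0.7],[0,0,-0.4],[0,0,0]], claw=[0,0,0,0,0,0,0,0])

```text
time_s: 17.73
tcp_pos: [0.4725, -0.1689, 0.0591]
ee_rot: [-0.451, 1.568, -0.152]
wrist_force: [9.1, -2.1, -1.3]
opening: 0.171
```

```bash
python3 arc.py; python3 - <<'E'
from h import *
for n in("scene","top"):
    im=vision.camera(n);cv2.imwrite(f"pics/{n}15.png",im[:,:,::-1])
a=cv2.imread("pics/scene15.png")[110:180,190:270];b=cv2.imread("pics/top15.png")[180:250,290:370]
cv2.imwrite("pics/c15.png",cv2.resize(a,None,fx=8,fy=8,interpolation=2))
cv2.imwrite("pics/d15.png",cv2.resize(b,None,fx=8,fy=8,interpolation=2))
E
```

```text
[ 0.4725 -0.1689  0.0591] local [-0.1655  0.      0.0591] r 0.2307 lid deg -20.54 F local [ 8.1 -4.7 -1.3]
```

View pics/c15.png

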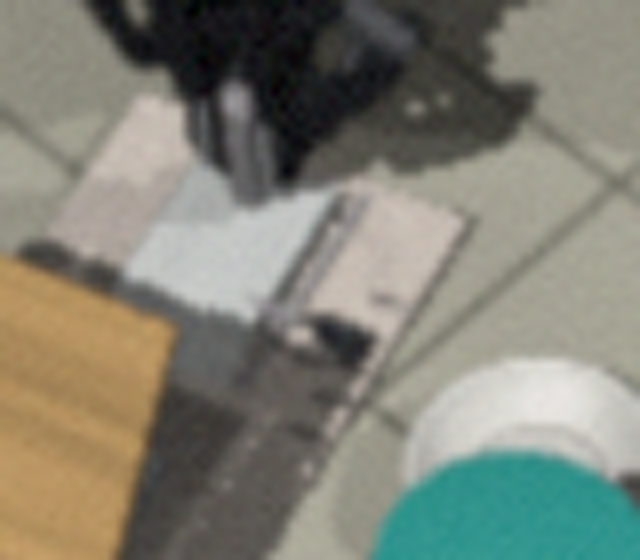

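View pics/d15.png

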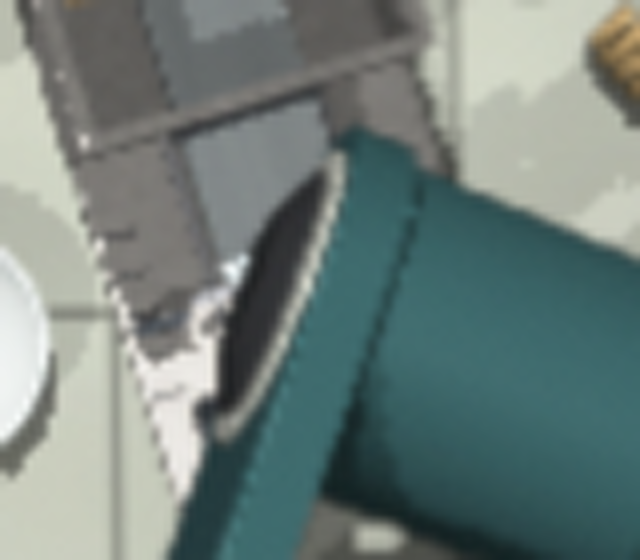

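```bash
cat > ov.py <<'E'
import sys
from h import *
tag=sys.argv[1]; pull=float(sys.argv[2]); cl=float(sys.argv[3])
c=(.6306,-.12,.3)
for n,(u0,u1,v0,v1) in {"top":(300,330,205,235),"scene":(215,245,140,170)}.items():
    f=12;o=np.array([u0,v0])
    img=cv2.resize(cv2.imread(f"pics/{n}{tag}.png")[v0:v1,u0:u1],None,fx=f,fy=f,interpolation=2)
    img=cv2.convertScaleAbs(img,alpha=1.4); raw=img.copy()
    def L(P,col):
        q=((proj(n,world(c,P))-o+.5)*f-.5)
        cv2.polylines(img,[np.round(q*8).astype(int).reshape(-1,1,2)],False,col,1,cv2.LINE_AA,3)
    L([[-.2,-.065,.01],[-.2,.065,.01],[-.065,.065,.01]],(0,255,0))
    L([[-.2,.025,.026],[-.065,.025,.026]],(255,255,0))
    for dx in(-.002,.002):L([[-.08-pull+dx,.025,.029],[-.08-pull+dx,.045,.029]],(0,0,255))
    x=-.08-cl
    L([[x+.0025,.062,.026],[x+.0025,.042,.026],[x-.0025,.042,.026],[x-.0025,.062,.026],[x+.0025,.062,.026]],(255,0,255))
    L([[x+.0025,.062,.01],[x+.0025,.042,.01],[x-.0025,.042,.01],[x-.0025,.062,.01],[x+.0025,.062,.01]],(255,128,255))
    cv2.imwrite(f"pics/o_{n}_{tag}.png",np.hstack([raw,img]))
E
python3 ov.py 15 .0455 .051
```

```text
(no output)
```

View pics/o_scene_15.png

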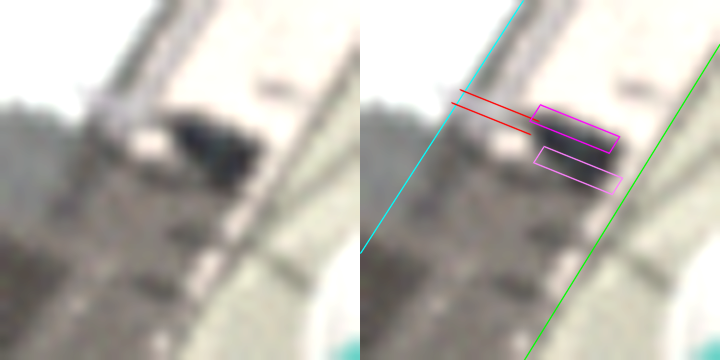

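View pics/o_top_15.png

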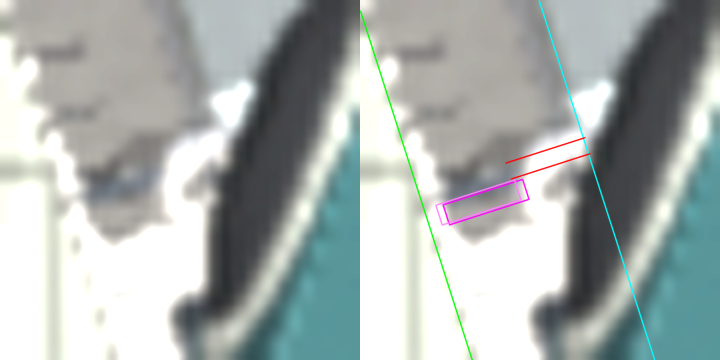

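```bash
python3 - <<'E'
from h import *
from scipy.ndimage import map_coordinates
for n in I:
    R=cv2.Rodrigues(I[n]["rvec"])[0]; C=-R.T@I[n]["tvec"]; print(n,"cam",C.round(3),"local",world((0,0,-.3),C-[.6306,-.12,0])[0].round(3))
c=(.6306,-.12,.3)
def prof(n,tags,ys,z,xs):
    ims=np.mean([cv2.imread(f"pics/{n}{t}.png").astype(float).mean(2) for t in tags],0)
    out=[]
    for x in xs:
        q=proj(n,world(c,[[x,y,z] for y in ys])); out.append(map_coordinates(ims,[q[:,1],q[:,0]],order=3).mean())
    return np.array(out)
xs=np.arange(-.110,-.152,-.0015)
ys=np.linspace(.045,.059,12)
a=prof("scene",["0","2","8","12","3"],ys,.026,xs);b=prof("top",["0"],ys,.026,xs)
t=prof("top",["15"],ys,.026,xs)
for r in zip(xs,a,b,t):print(*[round(float(v),4 if i==0 else 0) for i,v in enumerate(r)])
E
```

```text
scene cam [0.981 0.446 1.056] local [0.502 0.437 1.056]
top cam [0.484 0.056 1.437] local [-0.088  0.212  1.437]
-0.11 81.0 84.0 119.0
-0.1115 78.0 86.0 122.0
-0.113 77.0 85.0 121.0
-0.1145 81.0 85.0 119.0
-0.116 88.0 85.0 119.0
-0.1175 92.0 86.0 117.0
-0.119 88.0 84.0 110.0
-0.1205 75.0 85.0 97.0
-0.122 60.0 97.0 87.0
-0.1235 49.0 106.0 88.0
-0.125 42.0 97.0 92.0
-0.1265 42.0 80.0 92.0
-0.128 46.0 72.0 91.0
-0.1295 56.0 73.0 98.0
-0.131 72.0 79.0 110.0
-0.1325 96.0 86.0 121.0
-0.134 123.0 89.0 125.0
-0.1355 146.0 87.0 122.0
-0.137 159.0 92.0 126.0
-0.1385 164.0 116.0 152.0
-0.14 165.0 155.0 194.0
-0.1415 164.0 185.0 224.0
-0.143 160.0 193.0 231.0
-0.1445 154.0 192.0 229.0
-0.146 150.0 193.0 230.0
-0.1475 150.0 193.0 231.0
-0.149 153.0 187.0 224.0
-0.1505 157.0 174.0 210.0
```

Request:
play_rows(delta_rot=[[0,0,0],[0,0,0],[0,0,0]], travel=[[0,0,-0.25],[0,0,-0.21],[0,0,0]], claw=[0,0,0])

```text
time_s: 18.2
tcp_pos: [0.4683, -0.1702, 0.059]
ee_rot: [-0.434, 1.568, -0.135]
wrist_force: [9.4, -2.9, -0.6]
opening: 0.17
```

```bash
python3 arc.py; python3 - <<'E'
from h import *
for n in("scene","top"):
    ims=[vision.camera(n)[:,:,::-1].astype(float) for _ in range(6 if n=="scene" else 3)]
    cv2.imwrite(f"pics/{n}16.png",np.mean(ims,0).round().astype(np.uint8))
from scipy.ndimage import map_coordinates
c=(.6306,-.12,.3)
def prof(n,t,ys,z,xs):
    im=cv2.imread(f"pics/{n}{t}.png").astype(float).mean(2); o=[]
    for x in xs:
        q=proj(n,world(c,[[x,y,z] for y in ys])); o.append(map_coordinates(im,[q[:,1],q[:,0]],order=3).mean())
    return o
xs=np.arange(-.110,-.152,-.0015)
cols=[prof("scene",t,np.linspace(a,b,8),z,xs) for t in("15","16") for a,b,z in((.028,.038,.029),(.045,.059,.026))]
for r in zip(xs,*cols):print(*[round(float(v),4 if i==0 else 0) for i,v in enumerate(r)])
E
python3 ov.py 16 .0501 .0505
```

```text
[ 0.4683 -0.1702  0.059 ] local [-0.1699  0.      0.059 ] r 0.2351 lid deg -20.49 F local [ 8.1 -5.6 -0.6]
-0.11 76.0 87.0 76.0 86.0
-0.1115 73.0 81.0 72.0 81.0
-0.113 71.0 76.0 69.0 76.0
-0.1145 74.0 73.0 74.0 72.0
-0.116 85.0 75.0 87.0 74.0
-0.1175 99.0 79.0 105.0 79.0
-0.119 113.0 81.0 123.0 81.0
-0.1205 121.0 77.0 132.0 76.0
-0.122 125.0 67.0 134.0 66.0
-0.1235 131.0 57.0 132.0 56.0
-0.125 136.0 49.0 127.0 49.0
-0.1265 136.0 46.0 126.0 48.0
-0.128 132.0 51.0 130.0 51.0
-0.1295 129.0 61.0 132.0 61.0
-0.131 127.0 80.0 127.0 80.0
-0.1325 125.0 108.0 120.0 109.0
-0.134 124.0 141.0 121.0 142.0
-0.1355 128.0 168.0 127.0 168.0
-0.137 133.0 184.0 134.0 182.0
-0.1385 136.0 189.0 136.0 186.0
-0.14 136.0 190.0 134.0 187.0
-0.1415 136.0 187.0 134.0 186.0
-0.143 137.0 182.0 137.0 182.0
-0.1445 138.0 176.0 140.0 175.0
-0.146 139.0 172.0 140.0 171.0
-0.1475 138.0 173.0 138.0 173.0
-0.149 136.0 178.0 135.0 178.0
-0.1505 134.0 183.0 132.0 183.0
```

View pics/o_scene_16.png

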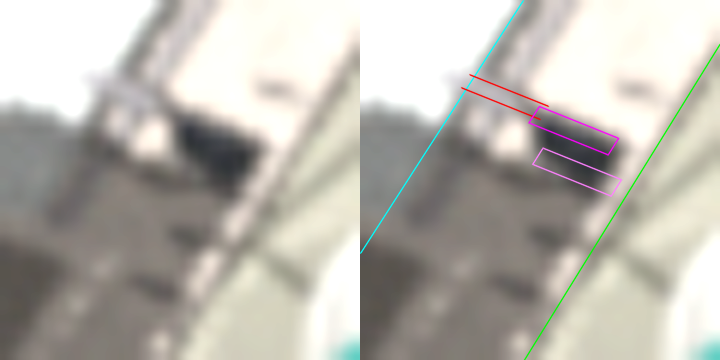

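View pics/o_top_16.png

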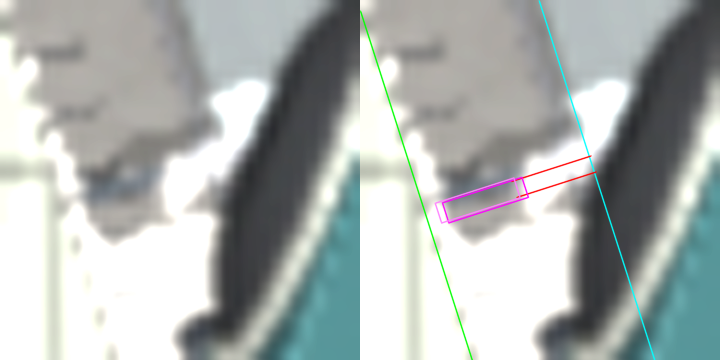

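```bash
python3 - <<'E'
from h import *
from scipy.ndimage import map_coordinates
c=(.6306,-.12,.3)
# rectified patches in local plane z=.027 : rows x from -.10 to -.16, cols y .07 .. .015
xs=np.linspace(-.10,-.16,300);ys=np.linspace(.07,.012,290)
X,Y=np.meshgrid(xs,ys,indexing='ij')
P=world(c,np.c_[X.ravel(),Y.ravel(),np.full(X.size,.027)])
out=[]
for n,t in(("top","0"),("top","16"),("scene","16")):
    q=proj(n,P).astype(np.float32)
    im=cv2.imread(f"pics/{n}{t}.png")
    w=cv2.remap(im,q[:,0].reshape(X.shape),q[:,1].reshape(X.shape),cv2.INTER_CUBIC)
    w=cv2.resize(w,(260,560))
    for i in range(7): cv2.putText(w,str(100+10*i),(225,int(i*560/6)+4),0,.35,(0,0,255));cv2.line(w,(0,int(i*560/6)),(8,int(i*560/6)),(0,0,255))
    out.append(w)
cv2.imwrite("pics/rect.png",np.hstack(out))
E
```

```text
(no output)
```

View pics/rect.png

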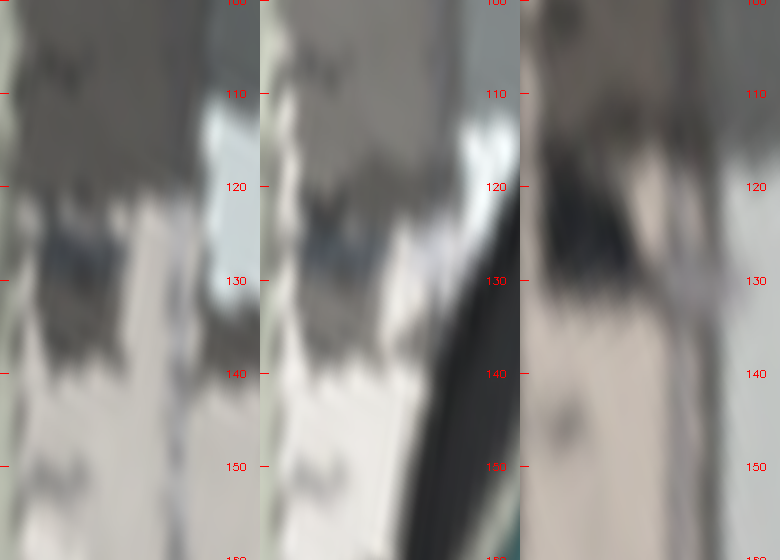

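```bash
python3 - <<'E'
from h import *
from scipy.ndimage import map_coordinates
c=(.6306,-.12,.3)
xs=np.arange(-.114,-.142,-.001)
def p(n,a,b,z):
    im=cv2.imread(f"pics/{n}16.png").astype(float); d=im[:,:,0]-im[:,:,2]
    o=[]
    for x in xs:
        q=proj(n,world(c,[[x,y,z] for y in np.linspace(a,b,10)])); o.append(map_coordinates(d,[q[:,1],q[:,0]],order=1).mean())
    return np.array(o)
for n in("top","scene"):
    for nm,a,b,z in(("clip",.046,.06,.026),("ptr",.031,.037,.029)):
        v=p(n,a,b,z); print(n,nm,v.round(0).astype(int).tolist()); w=np.clip(v-np.percentile(v,40)-2,0,None)
        if n=="top" or nm=="ptr":print("  centroid",(w@xs/w.sum()).round(4))
E
```

```text
top clip [-6, -6, -6, -6, -6, -6, -5, -3, -2, -1, 2, 4, 7, 8, 7, 4, 0, -3, -5, -6, -6, -6, -6, -6, -6, -7, -8, -8]
  centroid -0.1266
top ptr [-4, -4, -3, -3, -3, -3, -2, -2, -1, 0, 1, 2, 3, 3, 2, 1, -1, -3, -5, -6, -6, -6, -5, -5, -5, -5, -5, -6]
  centroid -0.1264
scene clip [-8, -7, -7, -6, -5, -4, -3, -2, 0, 1, 2, 3, 4, 4, 4, 3, 0, -3, -7, -10, -13, -15, -17, -18, -19, -19, -19, -19]
scene ptr [-4, -5, -6, -6, -7, -7, -8, -9, -9, -8, -7, -5, -3, -2, -1, -1, -2, -3, -4, -5, -7, -7, -8, -8, -8, -8, -8, -8]
  centroid -0.1278
```

```bash
python3 - <<'E'
import cv2
a=cv2.imread("pics/scene16.png")[70:220,90:290]
cv2.imwrite("pics/c16.png",cv2.resize(a,None,fx=4,fy=4,interpolation=2))
E
```

```text
(no output)
```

View pics/c16.png

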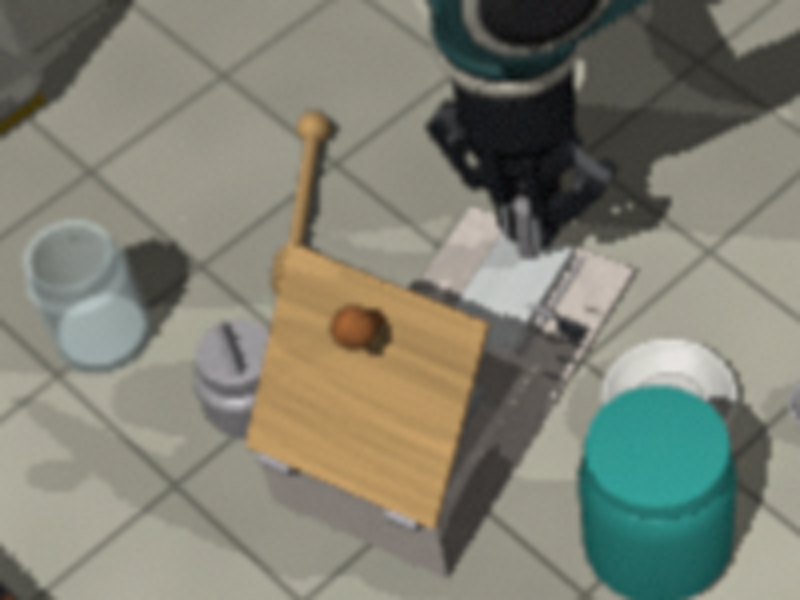

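The lid still stands at about 50° (corner at (485,322), knob at (355,327) in the crop). The slide is held with its pointer beside the clip at (560,322), and the bystanders in view have not moved.

```bash
python3 -c "
from workcell import hand_in,status
print(hand_in(),status.observe()['opening'])"
```

```text
the job is handed in; nothing more can be done
the job is handed in; nothing more can be done
```

I raised the lid by its knob to about 50° and left it standing. I then pulled the slide out about 50 mm until its pointer was level with the clip, and handed the job in while still gripping the post.

- **Lid:** The first grip slipped off the knob when the lid was at about 31°. I gripped it again closer to the ball's centre and finished the lift. Lid corners and knob in the last scene picture put it at 50–51°.
- **Slide:** In the top view the pointer and clip lie at −126.4 and −126.6 mm along the pull. In the scene view the pointer reads about −128 mm and the clip about −130 mm, so the two views differ by about 2 mm. The pull-back of about 8 N fits the spring at that travel. The grip stayed at an opening of 0.17.
- **Bystanders:** The things in the last scene crop had not visibly moved. The spoon was mostly outside that crop, so I did not check it at the end.
- **Limits:** The robot's clock was at about 18.2 s before the last few pictures. The highest wrist force I saw was about 27 N.

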